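Third hand for bolting down a rotary chuck at the laser marker

TASK

Pick up the rotary chuck unit, stand its foot on the perforated plate with its flat back towards the fence, and press that back squarely against the middle of the red sprung bar until the yellow pointers stand in the green zones, never ramming the bar to the end of its travel. I will bolt the unit down: keep hold of it with the gripper and keep the push steady for at least two seconds, and finish while still holding and pushing, foot down on the plate. Leave the tape, cup, bangle and screwdriver where they are.

Things in the scene. Friction and masses are not known exactly. Their poses are not given: they have to be found in the camera images.
- unit: Rotary chuck unit, loose, about 0.6 kg. Black foot 100 (x) x 90 (y) x 10 mm; on its +x end a black upright flange 8 thick, 90 wide, 60 high: its outer face x = 50 is the flat back, a white line on its top marks y = 0. Dark motor before it, steel chuck 41 mm diameter at the -x end (to x = -47). Origin: centre of foot's underside; z up. Starts upright on the table, left or right of the plate.
- unit_back (a point): Point on the unit's flat back face, in the middle of its width, 21.5 mm above the foot's underside: at (50, 0, 21.5) mm in the unit's frame.
- unit_grip (a point): Middle of the unit's motor, the place to grip, from above across y: at (17, 0, 35) mm in the unit's frame. Dark block with silver end caps, 42 mm wide in y, x from -8 to 42, z from 14 to 56 mm; nothing beside it above the 10 mm foot.
- plate: Perforated aluminium plate, fixed, 240 (x) x 220 (y) x 15 mm, with a fence on it. Origin: centre of its underside; top at z = 15; +x points to the fence. Fence: fixed black rail, x 87 to 110, 200 long in y, top z = 55, and the red sprung bar in front of it, facing -x, its front face at x = 55 at rest. White lines on rail and bar tops mark the middle, y = 0.
- bar (a joint): How far the red bar (180 mm long) is pushed back along the plate's +x, in m: 0 at rest, 0.016 end of travel. Spring: 1.2 N per mm, 0 N at rest. Near both ends of the rail's top (y = +-82 mm) a gauge, white, green, red, is read by the tip of a yellow pointer on the bar: in the green from 0.005 to 0.010 (6 to 12 N).
- bar_face (a point): Centre of the red bar's front face, which moves with the bar; at rest (55, 0, 36.5) mm in the plate's frame; axes as the plate's.
- tape: Roll of cream paper tape lying flat, 100 mm diameter, 24 mm high; origin at the centre of its underside. On the other side of the plate from the unit. Leave alone.
- cup: Black open cup, 72 mm diameter, 80 mm high; origin at the centre of its underside. Leave alone.
- bangle: Steel bangle lying flat, 68 mm diameter, 12 mm high; origin at the centre of its underside. Leave alone.
- driver: Screwdriver, about 200 mm long, lying across on the table beyond the plate. Leave alone.

How it is judged:
On the way, in this order (a step that is already met when the one before it is completed fails the run):
1. the unit has been lifted off the table by the gripper (height (world z) of unit above 0.02 m and contact force between the fingers and unit above 2 N), for 0.2 s.
2. the unit, foot on the plate, middle and square, is pressed back to the bar with the pointers in the green zone, steadily (value of joint bar between 0.004 and 0.011 m and x of unit_back in the frame of bar_face between -0.003 and 0.003 m and z of unit in the frame of plate between 0.012 and 0.018 m and y of unit in the frame of plate between -0.007 and 0.007 m and angle between unit's own z axis and vertical below 0.06 rad and angle between the x axis of unit and the x axis of plate, either way round below 0.07 rad), for 1.5 s.
At the end, for the whole second after the job is handed in: Gripper holds the unit (over 3 N), at rest; foot within 3 mm of the plate top, upright within 0.06 and square within 0.07 rad, within 7 mm of the fence's middle, back within 3 mm of the bar; bar pushed in 4 to 11 mm (5 to 13 N); bystanders moved under 20 mm (all of step 2 and contact force between the fingers and unit above 3 N and linear speed of unit below 0.01 m/s and distance of each of tape, cup, bangle, driver from where it was at the start of the episode below 0.02 m); the arm keeps its last pose, push and grip.
It fails at once if the bar is rammed to the end of its travel (value of joint bar above 0.015 m).
It fails at once if a bystander is pushed away (distance of any of tape, cup, bangle, driver from where it was at the start of the episode above 0.03 m).
It also fails if it takes over 45 s, if anything falls off the work surface, if the arm or the gripper's body presses on something with over 40 N, if the wrist force passes 120 N, or if a joint passes its speed limit or range.

ROBOT

A 7-joint arm with a two-finger parallel gripper is mounted at the origin on the work surface. World frame = base frame: x ahead of the robot, y to its left, z up, the work surface at z = 0. Lengths are in m, angles in rad, forces in N, time in s.
With the tool pointing down it reaches from about 0.4 to 0.85 m from the base axis. Payload 10.4 kg.
Tool frame: the origin (TCP) lies at the very end of the fingers, on their centre line; the grasp point (between the pads) lies 19 mm behind it; z points along the fingers, y is the line along which they close (so a half turn about z gives the same grasp; the last joint's range is limited). The gripper opens to 87 mm and grips with 3 to 60 N. Pads are 19 mm wide; open, the fingers measure 117 mm over their backs; the gripper's body (75 mm by 190 mm) begins 51 mm behind the grasp point.
Start: joints at [-1.354, 0.332, -0.065, 1.46, 0.022, 1.35, -0.088], TCP at [0.148, 0.607, 0.223] pointing down, gripper open.
Joint ranges: [-2.6, 2.6], [-0.5, 2.12], [-1.47, 1.34], [0.16, 2.42], [-1.27, 4.41], [0.06, 2.06], [-2.6, 2.6]. Speed limits (rad/s): [2.22, 2.22, 2.79, 2.79, 3.14, 3.14, 3.14].

INTERFACE

Orientations are given as a unit quaternion [x, y, z, w].
In Python, from bench import * gives the robot as it stands.
- The arm moves only by the tool carry_out, never from a script. Its argument "deltas" is a list of rows, each an object with "hand": the finger opening in mm, from 0 to 87; "dp": the shift along the tool's x, y, z each as a share of 250 mm, from -1 to 1, a list of three; "spin": the turn about the tool's z as a share of pi rad, from -1 to 1. In form: [{"hand": hand, "dp": [dx, dy, dz], "spin": spin}, ...]. A call has 1 to 20 rows; each row is the pose to reach, as a shift and turn from the pose commanded when the call began, along the tool's axes at that moment, turning the shorter way round; what a row does not reach only later rows make up. A row lasts 1/10 s, in which the tool goes at most 50 mm and 8.59 degrees, less where a joint would pass 70% of its speed; a pose out of reach is approached as far as the arm can. A call with a number of a shift or a turn outside -1 to 1 is refused whole. A call with a gripper value outside its range is refused whole. The fingers move at their own pace and stop on an object; "force" is the grip in N (left out, the last holds). Time passes only in rows, so rows that repeat a pose let the fingers close. It gives the time, the measured TCP pose, the force, the opening and the grip force at its end, in the units of the state.
- read_state(): the state, without advancing time (a new reading comes with each control period).
- camera(name): name is "scene" or "top" or "wrist"; returns the picture (384x512x3 uint8, red, green, blue); there is no depth.
- get_calibration(name): a dict with "fx", "fy", "cx", "cy" (pixels), "k1" (the pictures are not rectified: a ray, as slopes to the right and down, at radius r is drawn at 1 + k1 r^2 times it, then the intrinsics apply), "R" (3x3) and "t" (3): a world point X has camera coordinates R X + t; the wrist camera has in their place "mount" (4x4, takes a point from camera to tool coordinates, whose origin is the TCP and whose axes are the flange's). Camera axes: x right, y down, z forward; pixel columns grow to the right and rows downward; lengths in m; the calibration is good to about 2 mm. A picture is of the moment at which its call begins: read the wrist's pose just before it. get_calibration takes no time and is no camera call.
- close_job(): hands the job in; it is judged then, once.
The state is a dict: "time": time; "joint_positions": joint angles; "joint_vel": joint speeds; "joint_torque": joint torques, N m; "ee_pos": TCP position; "eef_rot": TCP orientation; "ft_force": force on the tool from outside, world axes, zero at the start; "torque": the same for the moment, N m; "width": finger opening in m; "grip_force": force on a finger pad.
Only numpy, scipy, OpenCV 4.12 (cv2) and the standard library are available. Lean on these libraries where they do the work, as an engineer would, in place of code of your own. Each camera call takes 0.05 s, during which the arm holds its last target. There are 200 camera calls.

## Working session

There is one attempt and no reset: what is moved stays moved. The work goes in short steps, Python scripts to look and compute and a tool call to move; the robot and the scene stay as the last step left them, time stands still between calls to the robot, and variables do not carry over. Pictures are saved under pics/ and viewed, at most 10 in all, crops included, and the job is handed in when it is done.

Besides the shell and the picture viewer there is one more tool, called after ">>>" as name(argument=value, ...) on one line, values as JSON. carry_out: Moves the arm, as the interface text tells. Its arguments: {"type":"object","properties":{"deltas":{"type":"array","items":{"type":"object","properties":{"hand":{"type":"number"},"dp":{"type":"array","items":{"type":"number","minimum":-1,"maximum":1}},"spin":{"type":"number","minimum":-1,"maximum":1}}}},"force":{"type":"number"}},"required":["deltas"]}

```bash
mkdir -p pics
python3 - <<'E'
from bench import *
import cv2,numpy as np
s=read_state();print(s)
for n in ("top","scene"):
    im=camera(n);cv2.imwrite(f"pics/{n}0.png",im[:,:,::-1]);print(n,get_calibration(n))
print(get_calibration("wrist"))
a=cv2.imread("pics/top0.png");b=cv2.imread("pics/scene0.png")
cv2.imwrite("pics/t0.png",cv2.resize(a,(800,600),interpolation=cv2.INTER_CUBIC))
cv2.imwrite("pics/s0.png",cv2.resize(b,(800,600),interpolation=cv2.INTER_CUBIC))
E
```

```text
{'time': 0.0, 'joint_positions': array([-1.35360351,  0.33288745, -0.0647255 ,  1.46094594,  0.02160634,
        1.34987746, -0.08849916]), 'joint_vel': array([-0.00105226,  0.0013744 ,  0.00107765, -0.00081874,  0.00122248,
       -0.0006655 ,  0.00017482]), 'joint_torque': array([ 3.07373721e-04, -6.23260617e+01,  2.47969961e-02, -3.89893520e+01,
       -6.13174983e-02,  3.98454443e-02,  1.65325987e-04]), 'ee_pos': array([0.14833982, 0.60674621, 0.22174206]), 'eef_rot': array([ 1.19585786e-01,  9.92823617e-01, -7.09085584e-04, -5.37549973e-05]), 'ft_force': array([-0.04182729, -0.7119832 , -0.09722401]), 'torque': array([-0.0242077 , -0.01068501, -0.02557851]), 'grip_force': 0.0, 'width': 0.08704002035218328}
top {'fx': 347.3678579882339, 'fy': 347.3678579882339, 'cx': 260.3504575469188, 'cy': 193.3232149016254, 'k1': 0.013801763834843904, 'R': array([[ 0.00639149, -0.99997397,  0.00334824],
       [-0.99320241, -0.00673731, -0.11620487],
       [ 0.1162244 , -0.00258276, -0.99321962]]), 't': array([0.02265724, 0.64582003, 0.87764247])}
scene {'fx': 458.7761373923373, 'fy': 458.7761373923373, 'cx': 255.16510153502082, 'cy': 188.5569952832586, 'k1': -0.03823080656148472, 'R': array([[ 0.76941257,  0.63875132,  0.00102281],
       [ 0.39572968, -0.47542091, -0.78573086],
       [-0.50140036,  0.60495596, -0.61856768]]), 't': array([-0.49664467, -0.21247342,  1.59347087])}
{'fx': 275.0201320513998, 'fy': 275.0201320513998, 'cx': 259.14529905756297, 'cy': 187.5996067351943, 'k1': -0.02691054272531404, 'mount': array([[ 2.33373100e-04, -9.58261617e-01, -2.85892671e-01,
         7.98188392e-02],
       [ 9.99999882e-01,  3.45737799e-04, -3.42555791e-04,
        -7.94564801e-04],
       [ 4.27101969e-04, -2.85892557e-01,  9.58261584e-01,
        -1.63155863e-01],
       [ 0.00000000e+00,  0.00000000e+00,  0.00000000e+00,
         1.00000000e+00]])}
```

View pics/t0.png

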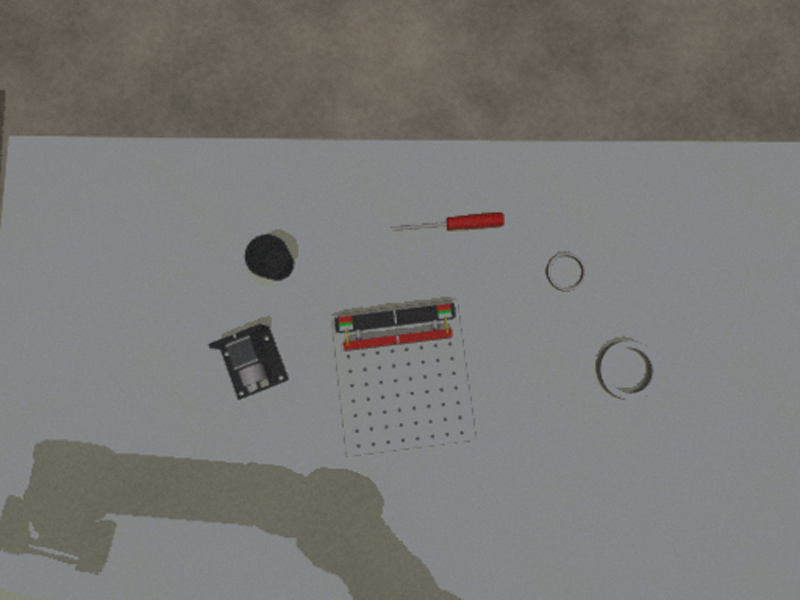

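View pics/s0.png

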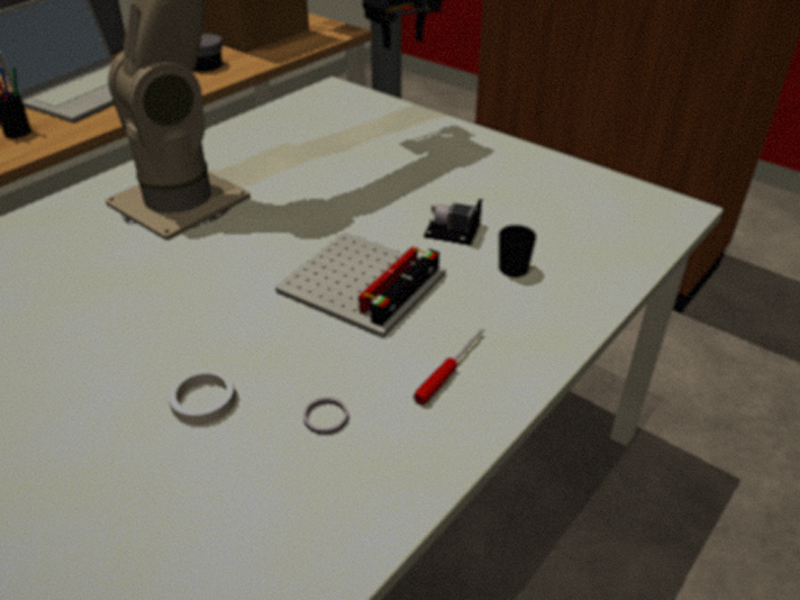

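The top view shows the unit at (250,360), with its flange end up. The plate is at (403,378) with the fence at the top and the red bar at about (398,340). The cup is at (270,257), driver at (450,222), bangle at (565,271) and tape at (624,368). The scene view agrees. Next I'll measure roughly, then bring the wrist camera over the unit.

```bash
cat > h.py <<'E'
import numpy as np,cv2
from scipy.spatial.transform import Rotation as Ro
from bench import *
def cam(name,s=None):
    c=get_calibration(name)
    if name=="wrist":
        T=np.eye(4);T[:3,:3]=Ro.from_quat(s["eef_rot"]).as_matrix();T[:3,3]=s["ee_pos"]
        M=np.linalg.inv(T@np.array(c["mount"]));c["R"],c["t"]=M[:3,:3],M[:3,3]
    return c
def proj(c,X):
    p=np.atleast_2d(X)@np.array(c["R"]).T+np.array(c["t"]);q=p[:,:2]/p[:,2:]
    q=q*(1+c["k1"]*(q**2).sum(1,keepdims=True))
    return q*[c["fx"],c["fy"]]+[c["cx"],c["cy"]]
def ray(c,uv):
    d=(np.atleast_2d(uv)-[c["cx"],c["cy"]])/[c["fx"],c["fy"]];q=d.copy()
    for _ in range(10): q=d/(1+c["k1"]*(q**2).sum(1,keepdims=True))
    R=np.array(c["R"]);return -R.T@c["t"],np.c_[q,np.ones(len(q))]@R
def onz(c,uv,z):
    o,d=ray(c,uv);return o+d*((z-o[2])/d[:,2:])
def tri(c1,u1,c2,u2):
    o1,d1=ray(c1,u1);o2,d2=ray(c2,u2);out=[]
    for a,b in zip(d1,d2):
        k=np.linalg.lstsq(np.c_[a,-b],o2-o1,rcond=None)[0];p,q=o1+k[0]*a,o2+k[1]*b
        out.append(np.r_[(p+q)/2,np.linalg.norm(p-q)])
    return np.array(out)
def tool(s,target,yaw):
    """row numbers to bring TCP to target, tool-down, tool x axis at world angle yaw (mod pi)"""
    R=Ro.from_quat(s["eef_rot"]).as_matrix();cur=np.arctan2(R[1,0],R[0,0])
    d=(yaw-cur+np.pi/2)%np.pi-np.pi/2
    return (R.T@(np.array(target)-s["ee_pos"]))/.25,-d/np.pi,cur
E
python3 - <<'E'
from h import *
np.set_printoptions(precision=4,suppress=True)
k=.64;c=cam("top");s=read_state()
pc=onz(c,k*np.array([[347,456],[475,440],[458,298],[332,312]]),.015);print("plate",pc,pc.mean(0))
ax=pc[2]+pc[3]-pc[0]-pc[1];pyaw=np.arctan2(ax[1],ax[0]);print("pyaw",pyaw,np.linalg.norm(pc[1]-pc[0]),np.linalg.norm(pc[2]-pc[1]))
f=onz(c,k*np.array([[239,399],[288,380]]),.01);v=f[0]-f[1];uyaw=np.arctan2(v[1],v[0])-np.pi/2
o=f.mean(0)+.05*np.array([np.cos(uyaw),np.sin(uyaw),0]);print("unit",f,np.linalg.norm(v),uyaw,o)
# triangulation of cup and plate corner with scene: fence right corners
cs=cam("scene")
print(tri(c,k*np.array([[347,456],[475,440]]),cs,k*np.array([[347,235],[278,290]])))
R=Ro.from_quat(s["eef_rot"]).as_matrix();print(R)
print(onz(c,k*np.array([[270,257]]),.08))
for z,(tx,ty),y in((.28,o[:2],uyaw),):
  print(tool(s,[tx,ty,z],y))
E
```

```text
plate [[ 0.3888  0.1251  0.015 ]
 [ 0.4162 -0.089   0.015 ]
 [ 0.656  -0.0617  0.015 ]
 [ 0.6302  0.1556  0.015 ]] [0.5228 0.0325 0.015 ]
pyaw 0.1197724264595967 0.2158295889875198 0.241380368940137
unit [[0.4813 0.3106 0.01  ]
 [0.5137 0.2286 0.01  ]] 0.08808522148009203 0.3759875070921239 [0.544 0.288 0.01 ]
[[ 0.3915  0.1302  0.0041  0.0119]
 [ 0.4189 -0.0864  0.0045  0.0112]]
[[-0.9714  0.2375 -0.0002]
 [ 0.2375  0.9714 -0.0012]
 [-0.0001 -0.0012 -1.    ]]
[[0.7127 0.2492 0.08  ]]
(array([-1.8401, -0.8633, -0.2314]), np.float64(-0.19600222907637466), np.float64(2.901820997728355))
```

>>> carry_out(deltas=[{"dp": [-0.92, -0.43, -0.12], "spin": 0, "hand": 87}, {"dp": [-0.92, -0.43, -0.12], "spin": 0, "hand": 87}, {"dp": [-0.92, -0.43, -0.12], "spin": 0, "hand": 87}, {"dp": [-0.92, -0.43, -0.12], "spin": 0, "hand": 87}, {"dp": [-0.92, -0.43, -0.12], "spin": 0, "hand": 87}, {"dp": [-0.92, -0.43, -0.12], "spin": 0, "hand": 87}])

```text
time: 0.7
ee_pos: [0.3525, 0.443, 0.2534]
eef_rot: [0.124, 0.992, -0.0, 0.001]
ft_force: [0.2, 0.4, -0.7]
width: 0.0876
grip_force: 0.0
```

>>> carry_out(deltas=[{"dp": [-0.92, -0.43, 0], "spin": -0.196, "hand": 87}, {"dp": [-0.92, -0.43, 0], "spin": -0.196, "hand": 87}, {"dp": [-0.92, -0.43, 0], "spin": -0.196, "hand": 87}, {"dp": [-0.92, -0.43, 0], "spin": -0.196, "hand": 87}, {"dp": [-0.92, -0.43, 0], "spin": -0.196, "hand": 87}, {"dp": [-0.92, -0.43, 0], "spin": -0.196, "hand": 87}, {"dp": [-0.92, -0.43, 0], "spin": -0.196, "hand": 87}, {"dp": [-0.92, -0.43, 0], "spin": -0.196, "hand": 87}, {"dp": [-0.92, -0.43, 0], "spin": -0.196, "hand": 87}, {"dp": [-0.92, -0.43, 0], "spin": -0.196, "hand": 87}])

```text
time: 1.7
ee_pos: [0.5431, 0.2905, 0.2525]
eef_rot: [-0.188, 0.982, 0.0, -0.0]
ft_force: [0.1, 0.2, -0.5]
width: 0.0869
grip_force: 0.0
```

Run:
```python
from h import *
import pickle
s=read_state();im=camera("wrist")[:,:,::-1];cv2.imwrite("pics/w1.png",im)
pickle.dump(s,open("w1.pkl","wb"));print(s["time"],s["ee_pos"],s["ft_force"])
cv2.imwrite("pics/w1b.png",cv2.convertScaleAbs(cv2.resize(im,(800,600),interpolation=cv2.INTER_CUBIC),alpha=1.5,beta=15))
```

```text
1.7 [0.54313812 0.29051048 0.25254294] [ 0.0686628   0.24555575 -0.46640354]
```

View pics/w1b.png

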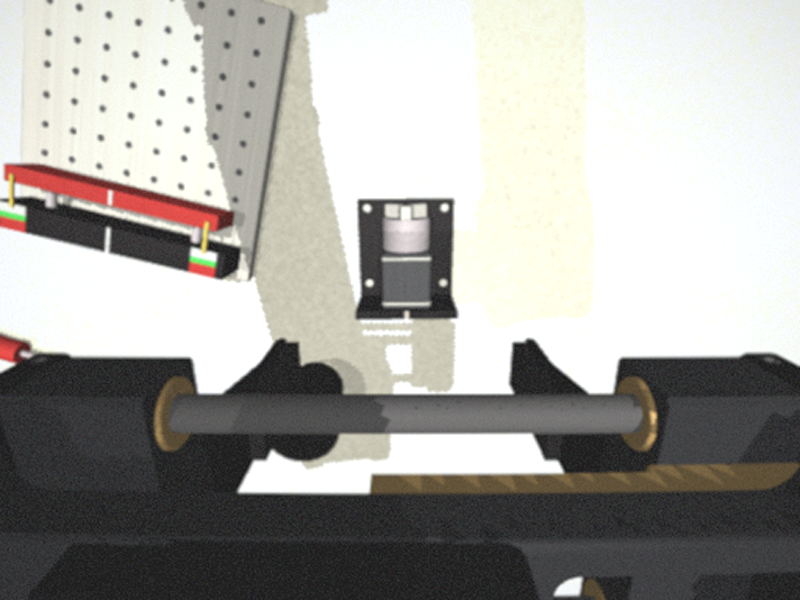

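The wrist view shows the unit square to the image: foot front corners (359,199) and (454,199), flange top (357,317)–(457,317), white line (406,315). The bar's white line is at (110,197), the rail's at (108,240), and the plate's near corner at (251,279). I'll triangulate these against the top and scene views.

Run:
```python
from h import *
import pickle
np.set_printoptions(precision=4,suppress=True)
s=pickle.load(open("w1.pkl","rb"));w=cam("wrist",s);t=cam("top");k=.64
print("tool yaw",tool(s,s["ee_pos"],0)[2])
f=onz(w,k*np.array([[359,199],[454,199]]),.01);g=onz(w,k*np.array([[357,317],[457,317],[406,316]]),.06)
for a in(f,g):
    v=a[0]-a[1];print(a,np.linalg.norm(v),"axis normal",np.arctan2(v[1],v[0]))
x=g[2]-f[:2].mean(0);u=np.arctan2(x[1],x[0]);print("len",np.linalg.norm(x[:2]),"yaw",u)
# height checks: flange line, two views (top cam 800px: ~ (235,336)); plate corner, rail/bar lines
print("tri flange line, bar line, rail line, plate corners(far-left,right front?)")
print(tri(w,k*np.array([[406,316],[110,197],[108,240],[251,279],[292,12]]),t,k*np.array([[236,336],[398,340],[396,317],[332,312],[347,456]])))
m=onz(w,k*np.array([[110,197],[108,240]]),.07);print("bar/rail lines at z.07",m)
l=onz(w,k*np.array([[22,170],[228,213]]),.065);v=l[1]-l[0];print("bar yaw",np.arctan2(v[1],v[0])-np.pi/2,np.linalg.norm(v))
```

```text
tool yaw -2.7632619638730724
[[0.5123 0.2325 0.01  ]
 [0.4797 0.3143 0.01  ]] 0.08798895990255982 axis normal -1.1921855948231643
[[0.6031 0.2691 0.06  ]
 [0.5706 0.3508 0.06  ]
 [0.5863 0.3088 0.06  ]] 0.0878640297949538 axis normal -1.1922324165974114
len 0.09702159159864499 yaw 0.37326230504788926
tri flange line, bar line, rail line, plate corners(far-left,right front?)
[[ 0.5867  0.3078  0.0556  0.0036]
 [ 0.5814  0.0412  0.0545  0.0011]
 [ 0.6194  0.0449  0.0517  0.0009]
 [ 0.6308  0.1574 -0.0056  0.0035]
 [ 0.3874  0.1261  0.005   0.0004]]
bar/rail lines at z.07 [[0.5771 0.0508 0.07  ]
 [0.6122 0.0559 0.07  ]]
bar yaw 0.1662449154793617 0.16775433666036205
```

>>> carry_out(deltas=[{"dp": [-0.067, 0.006, 0.2], "spin": 0, "hand": 87}, {"dp": [-0.067, 0.006, 0.4], "spin": 0, "hand": 87}, {"dp": [-0.067, 0.006, 0.58], "spin": 0, "hand": 87}, {"dp": [-0.067, 0.006, 0.72], "spin": 0, "hand": 87}, {"dp": [-0.067, 0.006, 0.82], "spin": 0, "hand": 87}, {"dp": [-0.067, 0.006, 0.9], "spin": 0, "hand": 87}, {"dp": [-0.067, 0.006, 0.93], "spin": 0, "hand": 87}, {"dp": [-0.067, 0.006, 0.93], "spin": 0, "hand": 87}])

```text
time: 2.55
ee_pos: [0.5584, 0.2968, 0.0194]
eef_rot: [-0.187, 0.982, -0.0, -0.001]
ft_force: [-0.4, 0.7, 0.6]
width: 0.087
grip_force: 0.0
```

>>> carry_out(deltas=[{"dp": [0, 0, 0], "spin": 0, "hand": 30}, {"dp": [0, 0, 0], "spin": 0, "hand": 30}, {"dp": [0, 0, 0], "spin": 0, "hand": 30}, {"dp": [0, 0, 0], "spin": 0, "hand": 30}, {"dp": [0, 0, 0], "spin": 0, "hand": 30}, {"dp": [0, 0, 0], "spin": 0, "hand": 30}, {"dp": [0, 0, 0], "spin": 0, "hand": 30}, {"dp": [0, 0, 0], "spin": 0, "hand": 30}], force=40)

```text
time: 3.35
ee_pos: [0.5592, 0.2968, 0.0201]
eef_rot: [-0.187, 0.982, 0.0, 0.0]
ft_force: [0.3, 0.6, 1.8]
width: 0.0418
grip_force: 40.0
```

>>> carry_out(deltas=[{"dp": [0, 0, -0.05], "spin": 0, "hand": 30}, {"dp": [0, 0, -0.15], "spin": 0, "hand": 30}, {"dp": [0, 0, -0.25], "spin": 0, "hand": 30}, {"dp": [0, 0, -0.35], "spin": 0, "hand": 30}, {"dp": [0, 0, -0.4], "spin": 0, "hand": 30}, {"dp": [0, 0, -0.4], "spin": 0, "hand": 30}, {"dp": [0, 0, -0.4], "spin": 0, "hand": 30}])

```text
time: 4.05
ee_pos: [0.5587, 0.2963, 0.119]
eef_rot: [-0.187, 0.982, -0.0, -0.001]
ft_force: [-0.1, 0.4, -5.7]
width: 0.0416
grip_force: 40.0
```

Run:
```python
from h import *
np.set_printoptions(precision=4,suppress=True)
import pickle
s=pickle.load(open("w1.pkl","rb"));w=cam("wrist",s);t=cam("top");k=.64
for c,a,b,r,e in((w,[110,197],[108,240],"w",[[5,166],[232,213]]),(t,[398,340],[396,317],"t",[[343,345],[452,332]])):
    m=onz(c,k*np.array([a,b]),.055);d=m[1]-m[0]
    l=onz(c,k*np.array(e),.055);v=l[1]-l[0]
    v=v if v[1]>0 else -v
    print(r,m,np.arctan2(d[1],d[0]),"bar yaw",np.arctan2(v[1],v[0])-np.pi/2,np.linalg.norm(v))
print("plate corners w",onz(w,k*np.array([[251,279],[292,12]]),.015))
s=read_state();pickle.dump(s,open("w2.pkl","wb"));print(s["time"],s["ee_pos"],s["ft_force"],tool(s,s["ee_pos"],0)[2],s["grip_force"],s["width"])
im=camera("wrist")[:,:,::-1];a=camera("top")[:,:,::-1];cv2.imwrite("pics/top2.png",a)
cv2.imwrite("pics/w2.png",im);cr=np.vstack([cv2.resize(a[170:310,130:330],(800,560),interpolation=cv2.INTER_CUBIC)])
cv2.imwrite("pics/t2c.png",cv2.convertScaleAbs(cr,alpha=1.4))
```

```text
w [[0.5818 0.0417 0.055 ]
 [0.6185 0.047  0.055 ]] 0.14252037305185009 bar yaw 0.16782591659469803 0.1901339806477934
t [[0.5809 0.041  0.055 ]
 [0.6187 0.0446 0.055 ]] 0.09514076657283299 bar yaw 0.12512953605632782 0.18005303446938745
plate corners w [[0.6214 0.1615 0.015 ]
 [0.3895 0.1293 0.015 ]]
4.05 [0.5587 0.2963 0.119 ] [-0.0619  0.3647 -5.6773] -2.765615688878991 39.99803309328854 0.0416466810559548
```

View pics/t2c.png

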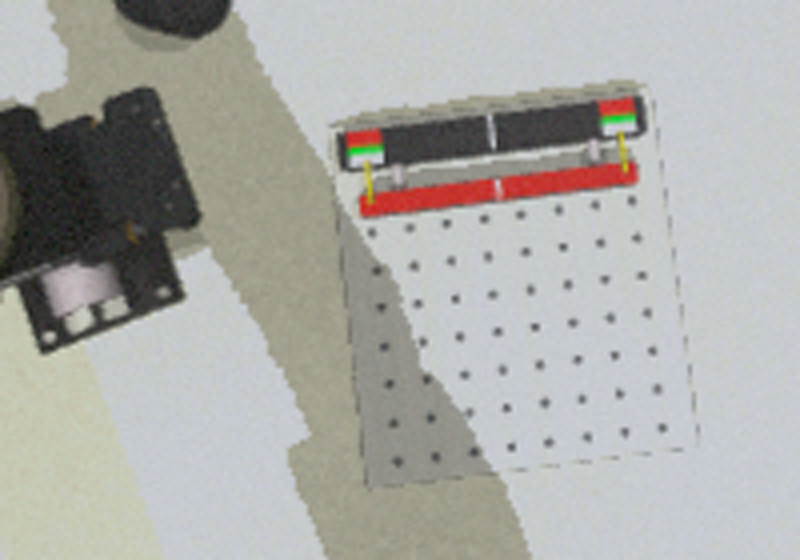

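The crop (4x, offset (130,170)) shows the held unit and the plate. The bar's white line is at (498,189) and the rail's at (491,131). Hole-grid corners are (372,232), (632,201), (662,428) and (398,461).

Run:
```python
from h import *
np.set_printoptions(precision=4,suppress=True)
import pickle
t=cam("top");f=lambda p,z:onz(t,np.array(p)/4+[130-.375,170-.375],z)
h=f([[372,232],[632,201],[662,428],[398,461]],.015)
for a,b in((0,1),(3,2)): v=h[a]-h[b];print("row yaw",np.arctan2(-v[0],v[1]),np.linalg.norm(v))
for a,b in((3,0),(2,1)): v=h[b]-h[a];print("col yaw",np.arctan2(v[1],v[0]),np.linalg.norm(v))
e=f([[361,216],[638,183]],.055);v=e[0]-e[1];print("bar",np.arctan2(-v[0],v[1]),np.linalg.norm(v),e.mean(0))
print("holes centre",h.mean(0)); m=f([[498,189],[491,131]],.055);d=m[1]-m[0];print("lines",m,np.linalg.norm(d))
yaw=.125
p=h.mean(0)
for q in(h.mean(0),m[0],m[1],e.mean(0),[.5228,.0325,0]): print("lateral",-np.sin(yaw)*q[0]+np.cos(yaw)*q[1],"along",np.cos(yaw)*q[0]+np.sin(yaw)*q[1])
```

```text
row yaw 0.1247300238049839 0.17487319254731304
row yaw 0.12742583487371928 0.17425411938332622
col yaw 0.1329177541016772 0.1502033080152352
col yaw 0.12880473660506708 0.14972976069538863
bar 0.12485226739419722 0.17855883102944112 [0.576  0.0414 0.055 ]
holes centre [0.492  0.0304 0.015 ]
lines [[0.5827 0.0425 0.055 ]
 [0.62   0.0474 0.055 ]] 0.037592783337978254
lateral -0.03121730220395423 along 0.49197045795570693
lateral -0.030454912123939665 along 0.5834774875027701
lateral -0.030315405062803738 along 0.6210700119840556
lateral -0.03079022218179532 along 0.5767028044870645
lateral -0.03293352642884385 along 0.5227728692625132
```

>>> carry_out(deltas=[{"dp": [0.03, -0.05, 0], "spin": 0.005, "hand": 30}, {"dp": [0.08, -0.14, 0], "spin": 0.015, "hand": 30}, {"dp": [0.16, -0.28, 0], "spin": 0.025, "hand": 30}, {"dp": [0.25, -0.43, 0], "spin": 0.04, "hand": 30}, {"dp": [0.34, -0.58, 0], "spin": 0.05, "hand": 30}, {"dp": [0.42, -0.73, 0], "spin": 0.063, "hand": 30}, {"dp": [0.48, -0.84, 0], "spin": 0.073, "hand": 30}, {"dp": [0.52, -0.9, 0], "spin": 0.0793, "hand": 30}, {"dp": [0.53, -0.919, 0], "spin": 0.0793, "hand": 30}, {"dp": [0.53, -0.919, 0], "spin": 0.0793, "hand": 30}, {"dp": [0.53, -0.919, 0], "spin": 0.0793, "hand": 30}])

```text
time: 5.25
ee_pos: [0.5204, 0.0359, 0.1199]
eef_rot: [-0.065, 0.998, 0.0, -0.0]
ft_force: [-0.2, 0.4, -5.8]
width: 0.0417
grip_force: 40.0
```

Run:
```python
from h import *
np.set_printoptions(precision=4,suppress=True)
s=read_state();print(s["time"],s["ee_pos"],s["ft_force"],tool(s,[.5199,.0341,.0375],.127),s["grip_force"])
im=camera("wrist")[:,:,::-1]
cv2.imwrite("pics/w3.png",im);cv2.imwrite("pics/w3b.png",cv2.convertScaleAbs(cv2.resize(im,(800,600),interpolation=cv2.INTER_CUBIC),alpha=1.4,beta=10))
```

```text
5.25 [0.5204 0.0359 0.1199] [-0.1571  0.4451 -5.7962] (array([ 0.003 , -0.0072,  0.3295]), np.float64(0.0006995858964591531), np.float64(-3.012394839676922)) 39.99817312695086
```

View pics/w3b.png

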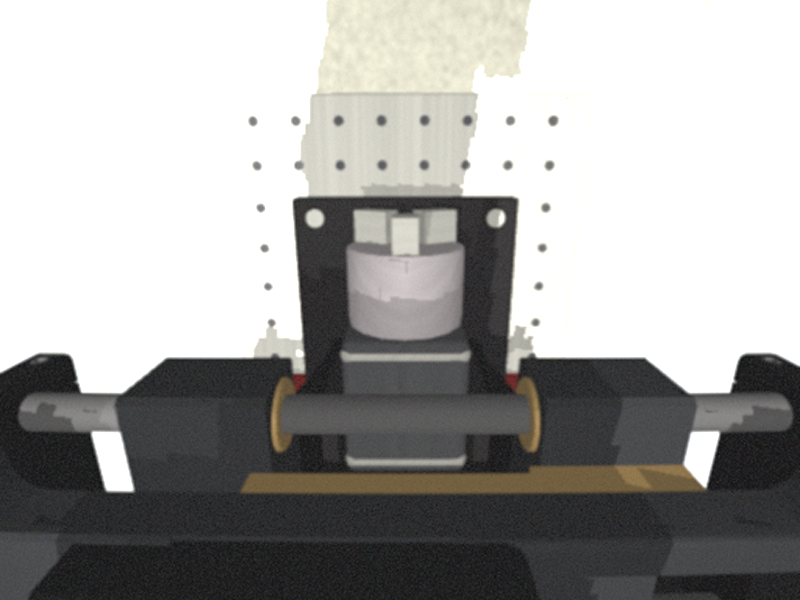

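The wrist view shows the unit square on the hole grid: the top hole row is level at row 121, grid centre column is 403 against foot centre 405.5, so about 1.3 mm off, which matches the computed correction. Descending.

>>> carry_out(deltas=[{"dp": [0.003, -0.007, 0.06], "spin": 0, "hand": 30}, {"dp": [0.003, -0.007, 0.15], "spin": 0, "hand": 30}, {"dp": [0.003, -0.007, 0.24], "spin": 0, "hand": 30}, {"dp": [0.003, -0.007, 0.3], "spin": 0, "hand": 30}, {"dp": [0.003, -0.007, 0.33], "spin": 0, "hand": 30}, {"dp": [0.003, -0.007, 0.33], "spin": 0, "hand": 30}, {"dp": [0.003, -0.007, 0.33], "spin": 0, "hand": 30}])

```text
time: 6.0
ee_pos: [0.5203, 0.0329, 0.0381]
eef_rot: [-0.064, 0.998, 0.0, 0.0]
ft_force: [0.3, -0.6, -4.8]
width: 0.0421
grip_force: 40.0
```

>>> carry_out(deltas=[{"dp": [0, 0, 0.004], "spin": 0, "hand": 30}, {"dp": [0, 0, 0.008], "spin": 0, "hand": 30}, {"dp": [0, 0, 0.008], "spin": 0, "hand": 30}, {"dp": [0, 0, 0.008], "spin": 0, "hand": 30}])

```text
time: 6.4
ee_pos: [0.5199, 0.0324, 0.0357]
eef_rot: [-0.063, 0.998, 0.0, 0.0]
ft_force: [-0.0, 0.6, -4.4]
width: 0.0421
grip_force: 40.0
```

>>> carry_out(deltas=[{"dp": [0, 0.004, 0.003], "spin": 0, "hand": 30}, {"dp": [0, 0.004, 0.005], "spin": 0, "hand": 30}, {"dp": [0, 0.004, 0.005], "spin": 0, "hand": 30}])

```text
time: 6.7
ee_pos: [0.5199, 0.0332, 0.035]
eef_rot: [-0.063, 0.998, 0.0, 0.0]
ft_force: [-3.5, -2.2, 5.8]
width: 0.0416
grip_force: 40.0
```

Run:
```python
from h import *
import time
np.set_printoptions(precision=4,suppress=True)
for i in range(3):
    camera("top");s=read_state();print(s["time"],s["ee_pos"],s["ft_force"])
```

```text
6.75 [0.5199 0.0332 0.0351] [-3.3015 -1.1864  5.702 ]
6.8 [0.5199 0.0332 0.0351] [-4.0388 -2.1257  6.1061]
6.85 [0.5199 0.0332 0.035 ] [-4.3662 -1.0912  6.8004]
```

>>> carry_out(deltas=[{"dp": [-0.02, 0, -0.002], "spin": 0, "hand": 30}, {"dp": [-0.04, 0, -0.002], "spin": 0, "hand": 30}, {"dp": [-0.06, 0, -0.002], "spin": 0, "hand": 30}, {"dp": [-0.075, 0, -0.002], "spin": 0, "hand": 30}, {"dp": [-0.085, 0, -0.002], "spin": 0, "hand": 30}, {"dp": [-0.09, 0, -0.002], "spin": 0, "hand": 30}, {"dp": [-0.09, 0, -0.002], "spin": 0, "hand": 30}])

```text
time: 7.55
ee_pos: [0.5423, 0.0363, 0.035]
eef_rot: [-0.063, 0.998, 0.0, -0.0]
ft_force: [-4.9, -1.0, 4.9]
width: 0.0416
grip_force: 40.0
```

Run:
```python
from h import *
np.set_printoptions(precision=4,suppress=True)
F=[]
for i in range(3):
    a=camera("top");s=read_state();F.append(s["ft_force"])
print(s["time"],s["ee_pos"],np.mean(F,0));p=s["ee_pos"];print("along",.992*p[0]+.1267*p[1],"lat",-.1267*p[0]+.992*p[1])
```

```text
7.7 [0.5423 0.0363 0.0351] [-4.7208 -0.5704  5.0397]
along 0.5425970339527401 lat -0.032670312917746976
```

>>> carry_out(deltas=[{"dp": [-0.006, 0, -0.002], "spin": 0, "hand": 30}, {"dp": [-0.012, 0, -0.002], "spin": 0, "hand": 30}, {"dp": [-0.018, 0, -0.002], "spin": 0, "hand": 30}, {"dp": [-0.024, 0, -0.002], "spin": 0, "hand": 30}, {"dp": [-0.028, 0, -0.002], "spin": 0, "hand": 30}, {"dp": [-0.028, 0, -0.002], "spin": 0, "hand": 30}])

```text
time: 8.3
ee_pos: [0.5477, 0.037, 0.0351]
eef_rot: [-0.063, 0.998, 0.0, -0.002]
ft_force: [-11.0, -1.2, 7.6]
width: 0.0419
grip_force: 40.0
```

```bash
cat > chk.py <<'E'
from h import *
import sys
np.set_printoptions(precision=4,suppress=True)
F=[];A=[]
for i in range(3):
    A.append(camera("top"));s=read_state();F.append(s["ft_force"])
b=camera("scene")[:,:,::-1]
a=np.mean(A,0).astype(np.uint8)[:,:,::-1]
print(s["time"],s["ee_pos"],np.mean(F,0),s["grip_force"]);p=s["ee_pos"];print("along",.992*p[0]+.1267*p[1],"lat",-.1267*p[0]+.992*p[1])
A1=cv2.resize(a[185:225,205:305],(800,320),interpolation=cv2.INTER_CUBIC)
B1=cv2.resize(b[145:215,220:290],(270,270),interpolation=cv2.INTER_CUBIC)
o=np.zeros((590,800,3),np.uint8);o[:320]=A1;o[320:,:270]=B1
cv2.imwrite(sys.argv[1],cv2.convertScaleAbs(o,alpha=1.4))
E
python3 chk.py pics/c1.png
```

```text
8.45 [0.5477 0.037  0.035 ] [-10.5582  -0.7724   7.1462] 40.00641133636236
along 0.5479577143699257 lat -0.03267589746280872
```

View pics/c1.png

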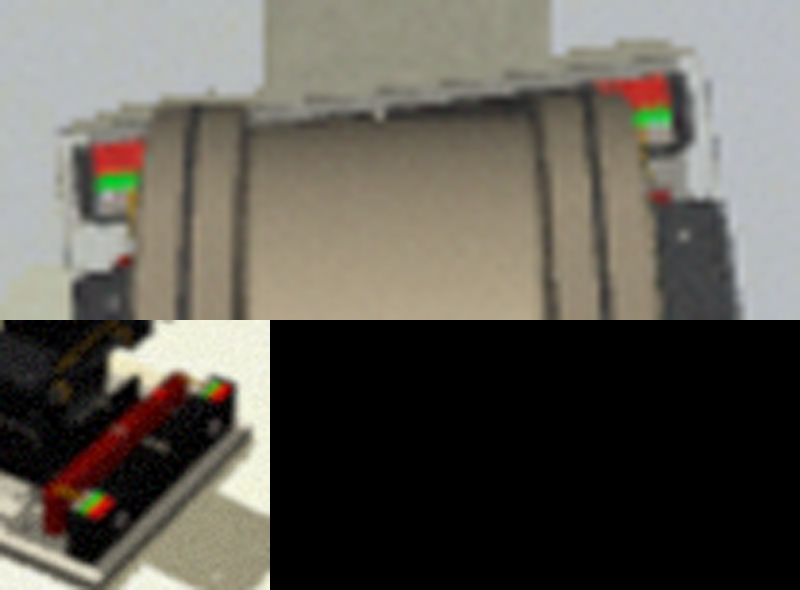

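The left pointer tip, at row 205, sits just below the green band (rows 173–192). Force has risen by about 6 N, so the bar is in roughly 4.3 mm. Pushing 3 mm more.

>>> carry_out(deltas=[{"dp": [-0.003, 0, 0], "spin": 0, "hand": 30}, {"dp": [-0.006, 0, 0], "spin": 0, "hand": 30}, {"dp": [-0.009, 0, 0], "spin": 0, "hand": 30}, {"dp": [-0.013, 0, 0], "spin": 0, "hand": 30}, {"dp": [-0.013, 0, 0], "spin": 0, "hand": 30}, {"dp": [-0.013, 0, 0], "spin": 0, "hand": 30}])

```text
time: 9.1
ee_pos: [0.55, 0.0373, 0.035]
eef_rot: [-0.063, 0.998, 0.0, -0.003]
ft_force: [-15.0, -2.3, 11.7]
width: 0.0418
grip_force: 40.0
```

```bash
sed -i 's/b\[145:215,220:290\]/b[150:215,222:287]/; s/(270,270)/(590,590)/; s/o\[:320\]=A1;o\[320:,:270\]=B1/o[:,:590]=B1;o[:320,590:695]=A1[:,60:165];o[:320,695:800]=A1[:,600:705]/' chk.py; python3 chk.py pics/c2.png
```

```text
9.25 [0.55   0.0373 0.0351] [-15.5474  -1.7026  12.0324] 40.00761358067393
along 0.550328041777239 lat -0.03270649356652866
```

View pics/c2.png

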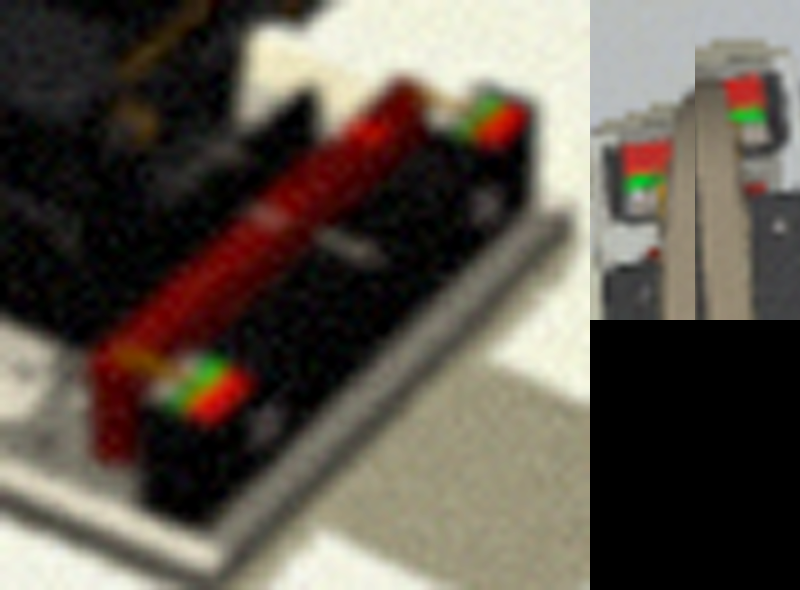

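Both pointers now appear to reach the green: left tip at about row 185, with the green at rows 173–192. I'll check bar travel from the white lines: in the scene crop the bar's is at (270,217) and the rail's at (348,245).

Run:
```python
from h import *
c=cam("scene");m=onz(c,np.array([[270,217],[348,245]])/(590/65)+[222-.45,150-.45],.055);d=m[1]-m[0]
print(m,np.hypot(*d[:2]),"travel",.0376-np.hypot(*d[:2]))
```

```text
[[0.59351748 0.04548479 0.055     ]
 [0.62125072 0.04970658 0.055     ]] 0.028052736145490795 travel 0.009547263854509207
```

>>> carry_out(deltas=[{"dp": [-0.002, 0, -0.001], "spin": 0, "hand": 30}, {"dp": [-0.004, 0, -0.001], "spin": 0, "hand": 30}, {"dp": [-0.004, 0, -0.001], "spin": 0, "hand": 30}, {"dp": [-0.004, 0, -0.001], "spin": 0, "hand": 30}, {"dp": [-0.004, 0, -0.001], "spin": 0, "hand": 30}, {"dp": [-0.004, 0, -0.001], "spin": 0, "hand": 30}, {"dp": [-0.004, 0, -0.001], "spin": 0, "hand": 30}, {"dp": [-0.004, 0, -0.001], "spin": 0, "hand": 30}, {"dp": [-0.004, 0, -0.001], "spin": 0, "hand": 30}, {"dp": [-0.004, 0, -0.001], "spin": 0, "hand": 30}, {"dp": [-0.004, 0, -0.001], "spin": 0, "hand": 30}, {"dp": [-0.004, 0, -0.001], "spin": 0, "hand": 30}, {"dp": [-0.004, 0, -0.001], "spin": 0, "hand": 30}, {"dp": [-0.004, 0, -0.001], "spin": 0, "hand": 30}, {"dp": [-0.004, 0, -0.001], "spin": 0, "hand": 30}, {"dp": [-0.004, 0, -0.001], "spin": 0, "hand": 30}, {"dp": [-0.004, 0, -0.001], "spin": 0, "hand": 30}, {"dp": [-0.004, 0, -0.001], "spin": 0, "hand": 30}, {"dp": [-0.004, 0, -0.001], "spin": 0, "hand": 30}, {"dp": [-0.004, 0, -0.001], "spin": 0, "hand": 30}])

```text
time: 11.3
ee_pos: [0.5507, 0.0374, 0.0351]
eef_rot: [-0.063, 0.998, 0.0, -0.003]
ft_force: [-16.7, -1.1, 10.9]
width: 0.0416
grip_force: 40.0
```

```bash
python3 chk.py pics/c3.png
```

```text
11.45 [0.5507 0.0374 0.0351] [-15.8664  -1.7572  10.9028] 40.00765912234783
along 0.5510095360153521 lat -0.03269166032320638
```

View pics/c3.png

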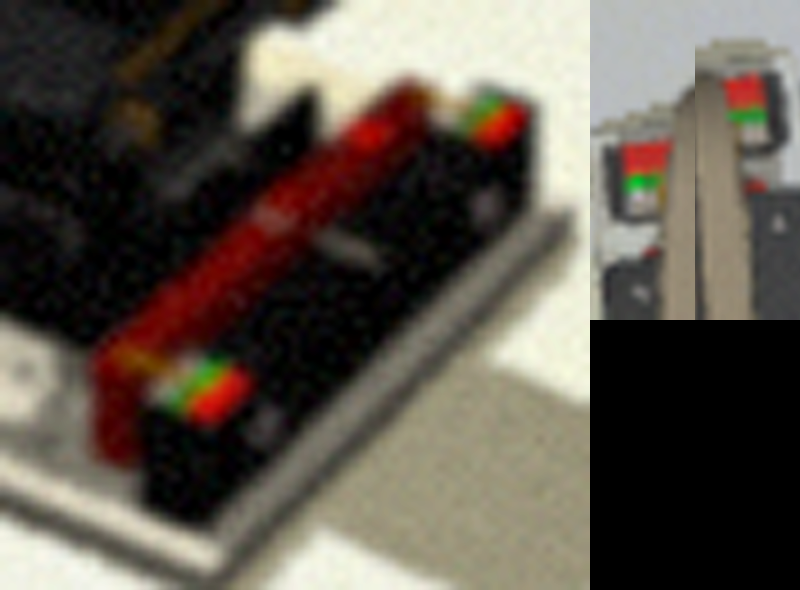

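The pointers still look green on both gauges and the unit is flush. To pin the travel down, I'll match the bar's near end in the scene picture against the rest picture.

Run:
```python
from h import *
np.set_printoptions(precision=4,suppress=True)
c=cam("scene");a=cv2.imread("pics/scene0.png");b=np.mean([camera("scene") for _ in range(6)],0).astype(np.uint8)[:,:,::-1]
e=np.array([.5827,.0425,.055]);n=np.array([-.1267,.992,0]);x=np.array([.992,.1267,0])
up=lambda i:cv2.resize(i,None,fx=8,fy=8,interpolation=cv2.INTER_CUBIC)
def red(i): i=i.astype(float);return ((i[:,:,2]-np.maximum(i[:,:,0],i[:,:,1]))/(i.max(2)+20)).astype(np.float32)
for lat in(-.085,.06,-.06):
    q=e+lat*n;p0,p1=proj(c,[q,q+.01*x]);g=(p1-p0)/10
    # profile of redness along plate x, averaged over +-6 mm laterally, at bar-top height
    out=[]
    for im in(a,b):
        r=red(im);s=np.arange(-20,26,.25)
        P=np.mean([cv2.remap(r,*[v.astype(np.float32).reshape(1,-1) for v in proj(c,q+np.outer(s/1000,x)+d*n).T],cv2.INTER_LINEAR)[0] for d in np.linspace(-.004,.004,9)],0)
        out.append(P)
    # back edge of bar: last fall through half
    res=[]
    for P in out:
        h=P[(s>-12)&(s<18)].max()/2;k=np.argmax(P*(s<18));j=k+np.argmax(P[k:]<h);res.append(s[j-1]+.25*(P[j-1]-h)/(P[j-1]-P[j]))
    print(lat,"back edge mm",res,"travel",res[1]-res[0],"px/mm",g)
```

```text
-0.085 back edge mm [np.float64(20.65442307293415), np.float64(25.322833232581615)] travel 4.668410159647465 px/mm [0.3057 0.1236]
0.06 back edge mm [np.float64(22.431505367159843), np.float64(-870.768798828125)] travel -893.2003041952848 px/mm [0.2927 0.1064]
-0.06 back edge mm [np.float64(-3587.70556640625), np.float64(-1324.55859375)] travel 2263.14697265625 px/mm [0.3035 0.1203]
```

Run:
```python
from h import *
np.set_printoptions(precision=2,suppress=True,linewidth=200)
c=cam("scene");a=cv2.imread("pics/scene0.png");b=np.mean([camera("scene") for _ in range(4)],0).astype(np.uint8)[:,:,::-1]
e=np.array([.5827,.0425,.055]);n=np.array([-.1267,.992,0]);x=np.array([.992,.1267,0]);s=np.arange(-10,22,1.)
def red(i): i=i.astype(float);return ((i[:,:,2]-np.maximum(i[:,:,0],i[:,:,1]))/(i.max(2)+20)).astype(np.float32)
print(s)
for lat in(-.04,.03):
    for im in(a,b):
        print(lat,np.mean([cv2.remap(red(im),*[v.astype(np.float32).reshape(1,-1) for v in proj(c,e+(lat+d)*n+np.outer(s/1000,x)).T],cv2.INTER_LINEAR)[0] for d in np.linspace(-.012,.012,13)],0))
s=read_state();print(s["time"],s["ft_force"],s["ee_pos"])
```

```text
[-10.  -9.  -8.  -7.  -6.  -5.  -4.  -3.  -2.  -1.   0.   1.   2.   3.   4.   5.   6.   7.   8.   9.  10.  11.  12.  13.  14.  15.  16.  17.  18.  19.  20.  21.]
-0.04 [0.02 0.03 0.05 0.08 0.12 0.18 0.24 0.31 0.4  0.48 0.57 0.65 0.7  0.75 0.78 0.8  0.82 0.81 0.81 0.8  0.78 0.76 0.72 0.68 0.65 0.63 0.62 0.61 0.61 0.61 0.61 0.6 ]
-0.04 [-0.01 -0.02 -0.03 -0.04 -0.05 -0.06 -0.05 -0.01  0.05  0.13  0.23  0.34  0.43  0.51  0.57  0.62  0.66  0.69  0.71  0.72  0.72  0.72  0.73  0.73  0.73  0.72  0.72  0.71  0.7   0.69  0.68  0.66]
0.03 [0.02 0.03 0.05 0.08 0.12 0.19 0.26 0.34 0.42 0.51 0.58 0.65 0.71 0.75 0.78 0.79 0.8  0.81 0.81 0.8  0.78 0.76 0.74 0.71 0.69 0.68 0.66 0.63 0.61 0.6  0.59 0.56]
0.03 [ 0.03  0.03  0.01 -0.02 -0.04 -0.05 -0.05 -0.03  0.01  0.1   0.2   0.3   0.39  0.46  0.52  0.56  0.6   0.62  0.64  0.66  0.68  0.7   0.7   0.71  0.72  0.72  0.72  0.71  0.7   0.7   0.69  0.67]
12.0 [-15.53  -1.42  10.48] [0.55 0.04 0.04]
```

Force says 7.2 mm, TCP travel says 7.2 mm, and the bar's front edge in the picture suggests about 7 mm. All three lie in the green, and the push has been steady for over 2 s. Handing in.

```bash
python3 -c "
from bench import *
print(close_job())"
```

```text
the job is handed in; nothing more can be done
None
```

I handed the job in with the gripper still holding the unit at 40 N, its foot down on the plate and its back square against the middle of the bar. The bar is pushed in about 7 mm, in the green by force, arm travel and pictures; the push was steady for over 2 s, and I got no verdict back.

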